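# Tip a scoop of spare brush heads into the wall pocket

## Robot

A 6-joint arm with a two-finger parallel gripper is mounted at the origin on the work surface. World frame = base frame: x ahead of the robot, y to its left, z up, the work surface at z = 0. Lengths are in m, angles in rad, forces in N, time in s.
With the tool pointing down it reaches from about 0.3 to 0.875 m from the base axis. Payload 6.4 kg.
Tool frame: the origin (TCP) lies midway between the tips of the shut fingers; the grasp point (between the pads) lies 19 mm behind it; z points along the fingers, y is the direction in which the jaws open and shut (so a half turn about z gives the same grasp; the last joint's range is limited). The gripper opens to 85 mm and grips with 20 to 120 N. Pads are 22 mm wide; open, the fingers measure 114 mm over their backs; the gripper's body (76 mm by 85 mm) begins 54 mm behind the grasp point. The pads swing forward as they close: fully open they stand 13 mm farther back than shut.
Start: joints at [-1.535, 0.181, 1.607, -0, 1.354, -0.206], TCP at [0.138, -0.558, 0.231] pointing down, gripper open.
Joint ranges: [-2.99, 2.99], [-0.89, 2.07], [0.3, 2.58], [-1.14, 4.28], [0, 2.63], [-3.12, 3.12]. Speed limits (rad/s): [2.57, 2.57, 3.01, 3.14, 3.14, 3.14].

## Interface

Orientations are given as a unit quaternion [w, x, y, z].
In Python, from bench import ctrl gives the robot as it stands.
- The arm moves only by the tool apply_moves, never from a script. Its argument "plan" is a list of rows, each an object with "translation": the shift along the tool's x, y, z in m, a list of three; "angular": the turn, a rotation vector about the tool's x, y, z in rad, a list of three; "hand": the finger opening in m, from 0 to 0.0854. In form: [{"translation": [x, y, z], "angular": [rx, ry, rz], "hand": hand}, ...]. A call has 1 to 10 rows; each row shifts and turns the commanded pose from where the row before left it, along the tool's axes as they then stand; what a row does not reach is not made up. A row lasts 1/8 s, in which the tool goes at most 62.5 mm and 10.7 degrees, less where a joint would pass 70% of its speed; a pose out of reach is approached as far as the arm can. A call with a gripper value outside its range is refused whole. The fingers move at their own pace and stop on an object; the grip force is fixed at half the most. Time passes only in rows, so rows that do not move let the fingers close. It gives the time, the measured TCP pose, the force and the opening at its end, in the units of the state.
- ctrl.get_obs(): the state, without advancing time (a new reading comes with each control period).
- ctrl.camera(name): name is "side" or "top"; returns a dict with "img" (480x640x3 uint8, red, green, blue), "K" (3x3 intrinsics, pixels), "eye" and "orientation" of the camera in the world. Camera axes: x right, y up, looking along -z (the intrinsics and any distortion apply to the point x, -y, -z); pixel columns grow to the right and rows downward; lengths in m; the calibration is good to about 2 mm. A picture is of the moment at which its call begins. There is no depth.
- ctrl.hand_in(): hands the job in, once; it reports no verdict.
The state is a dict: "time_s": time; "q": joint angles; "dq": joint speeds; "joint_efforts": joint torques, N m; "eef_pos": TCP position; "eef_rot": TCP orientation; "wrist_force": force on the tool from outside, world axes, zero at the start; "torque": the same for the moment, N m; "opening": opening from 0.0 (shut) to 1.0 (fully open).
Only numpy, scipy, OpenCV 4.12 (cv2) and the standard library are available. Lean on these libraries where they do the work, as an engineer would, in place of code of your own. Each camera call takes 0.05 s, during which the arm holds its last target.

## Task

Pick up the blue flat scoop by its handle, carry it level with all three toothbrush heads aboard to just above the open wall pocket, and only there tip them in, spilling none and never touching the heads with the fingers. Then lay the empty scoop flat and right way up on the worktop and swing the pocket's orange door fully shut. Leave the tumbler, jar, comb and nail brush where they are.

Things in the scene. Friction and masses are not known exactly. Their poses are not given: they have to be found in the camera images.
- scoop_grip (a point): Centre of the handle of the blue plastic flat scoop (120 g, 211 mm long). Axes: x from handle to open front, z up. The handle is a straight bar along x, 18 mm wide and high, from 72 mm behind this point to 28 mm ahead; this point is 34 mm above the worktop when the scoop lies flat, the bar's underside 25 mm. A 12 mm long foot 65 mm behind this point keeps it level.
- scoop_pan (a point): Centre of the scoop pan's floor (its upper face), 90 mm in front of scoop_grip and 30 mm lower; same axes. The pan is 100 mm long (x) and 92 mm wide (y), its floor 4 mm thick, with 3 mm walls standing 16 mm above the floor at both sides and the rear; the front is fully open, without a lip.
- scoop_lip (a point): Middle of the pan's open front edge, on the upper face of its floor: 50 mm in front of scoop_pan, 140 mm in front of and 30 mm below scoop_grip; same axes.
- pocket: White plastic open-topped wall pocket, fixed, clipped to the robot's side of the green ledge: outside 100 mm deep (x), 130 mm wide (y), 90 mm high, walls and floor 4 mm thick. Origin at the centre of its underside, 20 mm above the worktop; +x points into the ledge, away from the robot.
- pocket_mouth (a point): Centre of the pocket's open mouth, at rim height, 110 mm above the worktop; the opening is 92 mm (x) by 122 mm (y). Axes as the pocket.
- door (a joint): Angle (rad) of the pocket's orange swing door, hinged along the mouth's far (+x) edge: 0 = shut, lying level on the rim; about 1.57 = standing upright behind the mouth; 1.9 = stop. It is a 4 mm plate 100 mm deep and 130 mm wide with a stiff hinge (0.05 N m of friction) that stays where it is left, so it must be pushed all the way down (about 0.5 N at its free edge).
- door_hinge (a point): Middle of the door's hinge line, 50 mm beyond the mouth's centre in the pocket's +x, at rim height; the hinge line runs along the pocket's y.
- door_edge (a point): Middle of the door's free edge (on a small finger tab), 108 mm from the hinge; it moves with the door. When shut, the door's upper face is 5 mm above the rim (115 mm above the worktop).
- ledge: Green tiled ledge along the far side, fixed: 140 mm deep (x), 1100 mm long (y), 95 mm high. Origin at the centre of its underside; the pocket hangs on its -x face.
- counter: The pale marble worktop, top at z = 0.
- tumbler: Steel tumbler standing on the ledge, 72 mm across, 100 mm high. Origin at the centre of its underside.
- jar: Glass jar with a lid standing on the ledge, 70 mm across, 90 mm high. Origin at the centre of its underside.
- comb: Yellow comb lying on the worktop, 150 x 30 mm, 5 mm thick. Origin at the centre of its underside; x along its length.
- nail_brush: Wooden nail brush lying bristles down on the worktop, 90 x 40 mm, 30 mm high. Origin at the centre of its underside; x along its length.
- head1: White toothbrush head with red bristles and ring, lying in the scoop bristles up: 60 mm long (x, bristle end at +x), 13 mm wide, 14 mm high, 12 g. Origin near its middle, on its underside. It does not roll; it slides off when the pan is tipped to roughly 25 to 40 degrees.
- head2: White toothbrush head with green bristles and ring, lying in the scoop bristles up: 60 mm long (x, bristle end at +x), 13 mm wide, 14 mm high, 12 g. Origin near its middle, on its underside. It does not roll; it slides off when the pan is tipped to roughly 25 to 40 degrees.
- head3: White toothbrush head with yellow bristles and ring, lying in the scoop bristles up: 60 mm long (x, bristle end at +x), 13 mm wide, 14 mm high, 12 g. Origin near its middle, on its underside. It does not roll; it slides off when the pan is tipped to roughly 25 to 40 degrees.
Mind the look-alikes: they are no part of the job. Of the things shaped like the part that bears scoop_grip, the blue one is meant.

How it is judged:
By the outcome, as a careful person would: the job done as asked, in the order asked, and still so for the second after the job is handed in, with the robot touching nothing.
It also fails if it takes over 72 s, if anything falls off the work surface, if the arm or the gripper's body presses on something with over 40 N, if the wrist force passes 120 N, or if a joint passes its speed limit or range.

## Working session

There is one attempt and no reset: what is moved stays moved. The work goes in short steps, Python scripts to look and compute and a tool call to move; the robot and the scene stay as the last step left them, time stands still between calls to the robot, and variables do not carry over. Pictures are saved under pics/ and viewed, and the job is handed in when it is done.

Besides the shell and the picture viewer there is one more tool, called after "Call:" in YAML: its name, and indented under it one key for each argument. apply_moves: Moves the arm, as the interface text tells. Its arguments: {"type":"object","properties":{"plan":{"type":"array","items":{"type":"object","properties":{"translation":{"type":"array","items":{"type":"number"}},"angular":{"type":"array","items":{"type":"number"}},"hand":{"type":"number"}}}}},"required":["plan"]}

```bash
ls; mkdir -p pics; python3 - <<'E'
from bench import ctrl
import cv2
print(ctrl.get_obs())
for n in ("top","side"):
    c=ctrl.camera(n); cv2.imwrite(f"pics/{n}0.png",c["img"][:,:,::-1]); print(n,c["K"],c["eye"],c["orientation"],[k for k in c])
E
```

```text
pics
{'time_s': 0.0, 'q': array([-1.53532825e+00,  1.81558374e-01,  1.60806256e+00, -4.95561681e-06,
        1.35379282e+00, -2.06275821e-01]), 'dq': array([-2.33453547e-03,  1.99097294e-03,  1.18983894e-03,  3.22445742e-07,
        1.08483757e-03,  1.02671150e-05]), 'joint_efforts': array([ 1.21128007e-03, -4.44870329e+01, -3.51336086e+01, -5.07499681e-05,
        9.08663176e-03, -1.71505246e-05]), 'eef_pos': array([ 0.13766077, -0.55768128,  0.23034805]), 'eef_rot': array([-9.07435620e-04,  9.92703399e-01,  1.20578321e-01,  7.52594286e-05]), 'wrist_force': array([-0.57572788, -0.11828601, -0.5959023 ]), 'torque': array([ 0.01021727, -0.0932942 ,  0.00128161]), 'opening': 0.995681810059075}
top [[582.5193522    0.         320.64987689]
 [  0.         582.5193522  237.14372712]
 [  0.           0.           1.        ]] [0.27000913 0.00425652 1.20772012] [ 0.70591664  0.06883736 -0.06955055 -0.70150255] ['img', 'K', 'eye', 'orientation']
side [[560.15727821   0.         319.1904979 ]
 [  0.         560.15727821 244.58330893]
 [  0.           0.           1.        ]] [0.08863252 0.69373973 0.88631202] [-0.24012678 -0.0882062   0.37241802  0.89211189] ['img', 'K', 'eye', 'orientation']
```

View pics/top0.png

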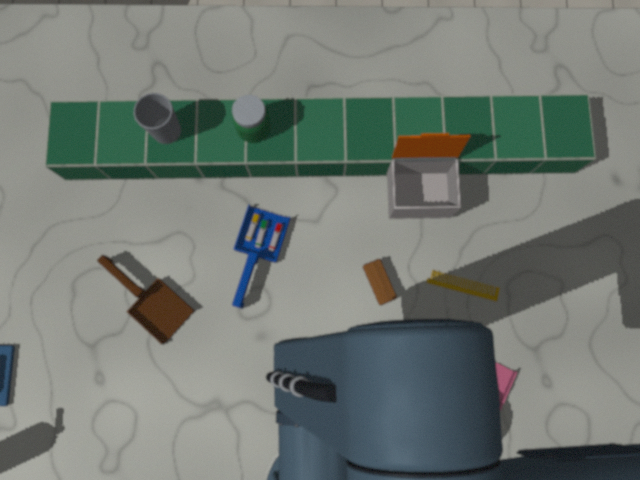

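View pics/side0.png

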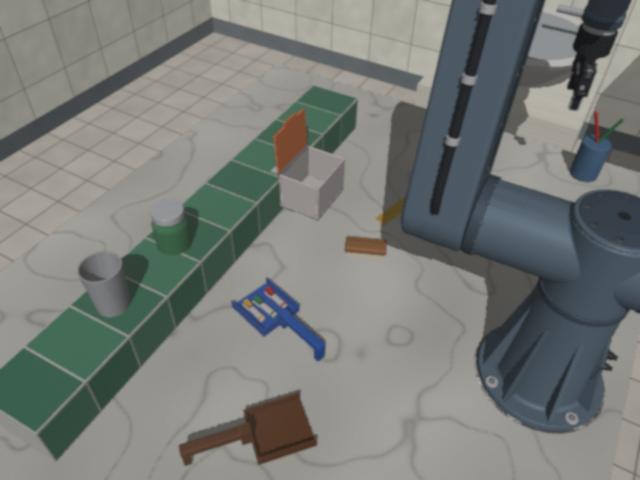

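```bash
cat > h.py <<'E'
import numpy as np, cv2
from scipy.spatial.transform import Rotation as R
from bench import ctrl
def rot(q): return R.from_quat([q[1],q[2],q[3],q[0]])
def cam(n,save=None):
    c=ctrl.camera(n); c["n"]=n
    if save: cv2.imwrite(f"pics/{save}.png",c["img"][:,:,::-1])
    c["hsv"]=cv2.cvtColor(c["img"],cv2.COLOR_RGB2HSV); return c
def ray(c,uv,z):
    uv=np.atleast_2d(np.asarray(uv,float)); K=c["K"]
    d=np.c_[(uv[:,0]-K[0,2])/K[0,0],-(uv[:,1]-K[1,2])/K[1,1],-np.ones(len(uv))]
    d=rot(c["orientation"]).apply(d); e=np.array(c["eye"])
    return e+d*((z-e[2])/d[:,2])[:,None]
def proj(c,p):
    p=np.atleast_2d(p); q=rot(c["orientation"]).inv().apply(p-np.array(c["eye"]))
    K=c["K"]; return np.c_[K[0,2]+K[0,0]*q[:,0]/-q[:,2],K[1,2]-K[1,1]*q[:,1]/-q[:,2]]
def mask(c,lo,hi,roi=None):
    m=cv2.inRange(c["hsv"],np.array(lo),np.array(hi))
    if roi:
        k=np.zeros_like(m); x0,y0,x1,y1=roi; k[y0:y1,x0:x1]=1; m=m*k
    return m
E
python3 - <<'E'
from h import *
t=cam("top"); s=cam("side")
for c,roi in((t,(200,180,310,320)),(s,(220,260,340,370))):
    m=mask(c,(100,100,50),(130,255,255),roi)
    big=cv2.resize(c["img"][roi[1]:roi[3],roi[0]:roi[2]],None,fx=5,fy=5,interpolation=cv2.INTER_CUBIC)[:600,:800]
    cv2.imwrite(f"pics/z_{c['n']}.png",big[:,:,::-1])
    cn=max(cv2.findContours(m,0,2)[0],key=cv2.contourArea); h=cv2.approxPolyDP(cn,3,True)[:,0]
    print(c["n"],h.tolist(), np.round(ray(c,h,0.02),3)[:,:2].tolist())
roi=(370,120,490,230)
big=cv2.resize(t["img"][roi[1]:roi[3],roi[0]:roi[2]],None,fx=5,fy=5,interpolation=cv2.INTER_CUBIC)
cv2.imwrite("pics/z_pocket.png",big[:,:,::-1])
E
```

```text
top [[288, 217], [248, 207], [234, 247], [248, 257], [233, 305], [242, 306], [257, 259], [276, 260]] [[0.548, 0.072], [0.569, 0.157], [0.484, 0.183], [0.463, 0.153], [0.364, 0.181], [0.362, 0.163], [0.459, 0.135], [0.457, 0.096]]
side [[232, 302], [264, 335], [278, 324], [288, 325], [314, 348], [316, 359], [323, 355], [323, 342], [292, 315], [298, 305], [268, 279], [246, 297], [251, 300], [260, 296], [277, 311], [274, 318], [254, 305], [266, 317], [259, 323], [242, 307], [241, 300]] [[0.569, 0.159], [0.471, 0.193], [0.462, 0.159], [0.444, 0.151], [0.375, 0.171], [0.36, 0.19], [0.354, 0.176], [0.368, 0.151], [0.45, 0.127], [0.453, 0.099], [0.542, 0.072], [0.553, 0.135], [0.54, 0.136], [0.53, 0.118], [0.481, 0.133], [0.476, 0.15], [0.528, 0.143], [0.491, 0.156], [0.495, 0.175], [0.545, 0.16], [0.557, 0.146]]
```

View pics/z_top.png

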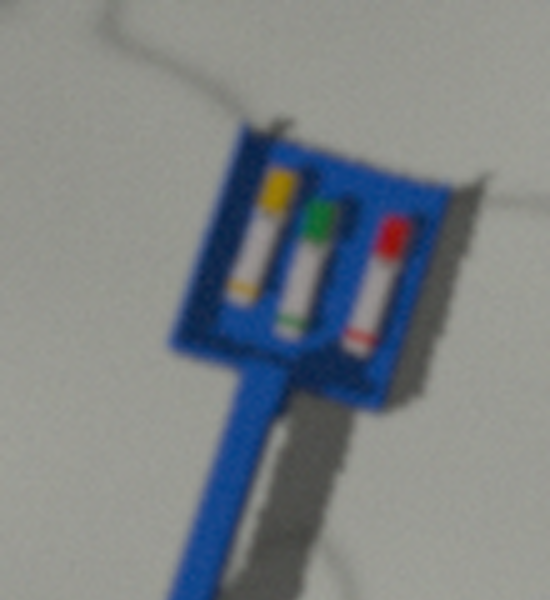

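View pics/z_pocket.png

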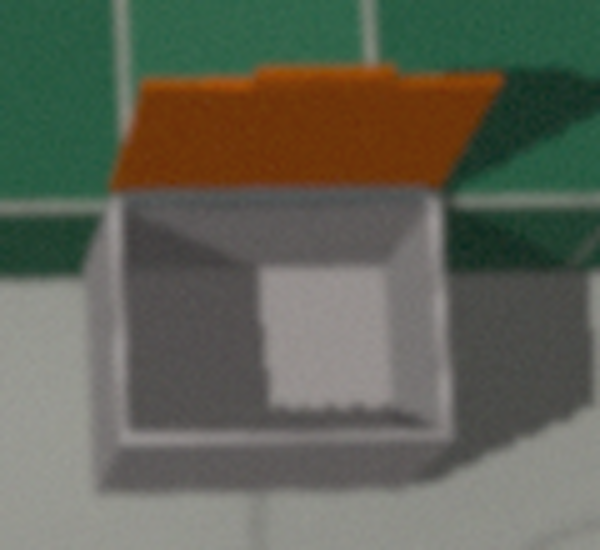

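View pics/z_side.png

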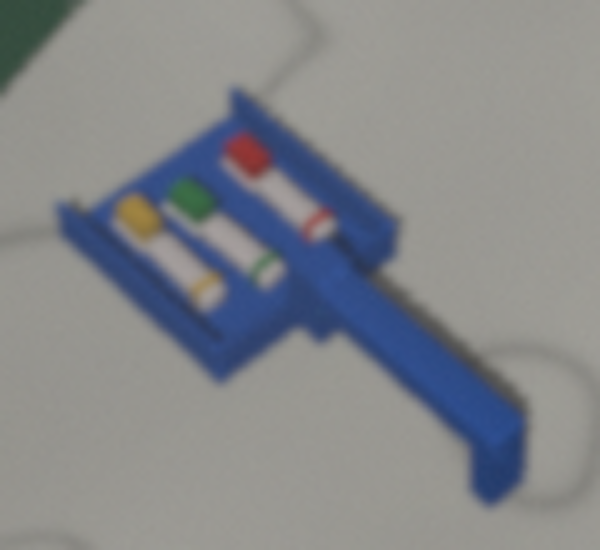

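```bash
python3 - <<'E'
from h import *
t=cam("top"); s=cam("side")
m=mask(t,(100,90,40),(130,255,255),(200,180,310,320))
# handle rows: horizontal edges subpixel via blueness
rows=range(266,299,2); L=[];Rr=[]
sat=t["img"].astype(float); b=sat[:,:,2]-sat[:,:,0]
for r in rows:
    x=np.arange(215,275); v=b[r,215:275]; th=v.max()/2
    i=np.where(v>th)[0]; a,e=i[0],i[-1]
    L.append((x[a]-(v[a]-th)/(v[a]-v[a-1]),r)); Rr.append((x[e]+(v[e]-th)/(v[e]-v[e+1]),r))
for nm,P in (("L",L),("R",Rr)):
    w=ray(t,P,0.043)[:,:2]; f=cv2.fitLine(w.astype(np.float32),cv2.DIST_L2,0,0.001,0.001).ravel(); f[:2]*=np.sign(f[0])
    print(nm,f,"yaw",np.degrees(np.arctan2(f[1],f[0])))
    n=np.array([-f[1],f[0]]); print(" offset n",n@f[2:], w[0],w[-1])
v=b[290:315,236:241].mean(1); print("handle end rows",np.round(v))
print("pan rim corners z.02", ray(t,[(234.0,249.5),(249,205),(290.5,217.5),(277,262)],0.02)[:,:2])
pk=ray(t,[(394,208),(460,207.4),(392.6,158),(458,157.6)],0.11)[:,:2]; print("pocket",pk, pk.mean(0))
cn=max(cv2.findContours(mask(t,(5,150,80),(18,255,255),(380,120,490,170)),0,2)[0],key=cv2.contourArea)
print(cv2.approxPolyDP(cn,2,True)[:,0].tolist())
roi=(250,90,370,230)
cv2.imwrite("pics/z_pocket_s.png",cv2.resize(s["img"][roi[1]:roi[3],roi[0]:roi[2]],None,fx=4,fy=4,interpolation=cv2.INTER_CUBIC)[:,:,::-1])
for lo,hi,n in(((0,120,90),(6,255,255),"red"),((50,120,40),(75,255,255),"green"),((18,120,90),(30,255,255),"yel")):
    mm=mask(t,lo,hi,(236,205,290,260)); M=cv2.moments(mm,True)
    if M['m00']: print(n,M['m00'],M['m10']/M['m00'],M['m01']/M['m00'],ray(t,[(M['m10']/M['m00'],M['m01']/M['m00'])],0.016)[0,:2])
E
```

```text
L [ 0.95840466 -0.28541294  0.40851152  0.1664422 ] yaw -16.58353
 offset n 0.27611345 [0.44093353 0.15684473] [0.37630616 0.176112  ]
R [ 0.95980513 -0.28066733  0.40861234  0.15045597] yaw -16.300035
 offset n 0.25909254 [0.44103364 0.14108526] [0.3764115  0.15929078]
handle end rows [ 91.  98. 101. 108. 114. 117. 117. 121. 116. 122. 115. 114. 113. 111.
 107.  93.  66.  34.  10.  -2.  -5.  -5.  -6.  -6.  -6.]
pan rim corners z.02 [[0.47863762 0.18294195]
 [0.57375572 0.15476016]
 [0.54736381 0.06712685]
 [0.4530542  0.09342344]]
pocket [[ 0.54657487 -0.1381942 ]
 [ 0.54861033 -0.26639158]
 [ 0.64825494 -0.13730137]
 [ 0.64994484 -0.26654246]] [ 0.59834625 -0.2021074 ]
[[393, 157], [457, 156], [470, 135], [424, 133], [419, 136], [399, 136]]
red 12.0 278.0833333333333 228.33333333333334 [0.52487212 0.09293213]
green 22.0 263.59090909090907 224.4090909090909 [0.53308019 0.12345331]
yel 38.0 255.0 218.10526315789474 [0.54651036 0.14182347]
```

View pics/z_pocket_s.png

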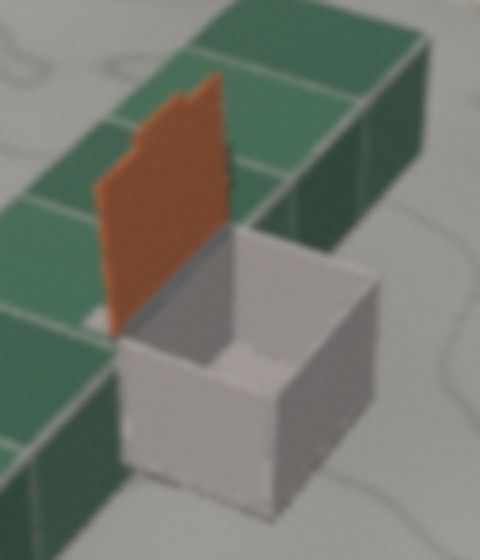

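Call:
apply_moves:
  plan:
    - {"translation": [0.05, -0.033, 0], "angular": [0, 0, 0], "hand": 0.085}
    - {"translation": [0.05, -0.033, 0], "angular": [0, 0, 0], "hand": 0.085}
    - {"translation": [0.05, -0.033, 0], "angular": [0, 0, 0], "hand": 0.085}
    - {"translation": [0.05, -0.033, 0], "angular": [0, 0, 0], "hand": 0.085}
    - {"translation": [0.05, -0.033, 0], "angular": [0, 0, 0], "hand": 0.085}
    - {"translation": [0.05, -0.033, 0], "angular": [0, 0, 0], "hand": 0.085}
    - {"translation": [0.05, -0.033, 0], "angular": [0, 0, 0], "hand": 0.085}
    - {"translation": [0.015, -0.055, 0], "angular": [0, 0, 0], "hand": 0.085}
    - {"translation": [0.015, -0.055, 0], "angular": [0, 0, 0], "hand": 0.085}

```text
time_s: 1.42
eef_pos: [0.4251, -0.1344, 0.2312]
eef_rot: [-0.0, 0.993, 0.121, 0.0]
wrist_force: [0.0, 0.3, -0.5]
opening: 0.998
```

```bash
cat >> h.py <<'E'
def st():
    o=ctrl.get_obs(); r=rot(o["eef_rot"]); 
    print("t",round(o["time_s"],2),"pos",np.round(o["eef_pos"],4),"q",np.round(o["q"],3),"F",np.round(o["wrist_force"],1),"open",round(o["opening"],3))
    m=r.as_matrix(); print("tool x",np.round(m[:,0],3),"y",np.round(m[:,1],3),"z",np.round(m[:,2],3)); return o,r
def D(px,py):
    pass
def yawrot(yaw,pitch=0.0):
    # tool pose with tool x along heading yaw, z down, nose-down pitch
    x=np.array([np.cos(yaw),np.sin(yaw),0]);z=np.array([0,0,-1.]);y=np.cross(z,x)
    r=R.from_matrix(np.c_[x,y,z]); return R.from_rotvec(pitch*(-y))*r   # -y = scoop left
def to(pos,rr,pr=True):
    o,r=st(); d=r.inv().apply(np.array(pos)-o["eef_pos"]); a=(r.inv()*rr).as_rotvec()
    print("d tool",np.round(d,4),"len",round(np.linalg.norm(d),3),"ang",np.round(a,4),"deg",np.round(np.degrees(np.linalg.norm(a)),1)); return d,a
E
python3 - <<'E'
from h import *
t=cam("top","t1")
to((.427,.152,.13),yawrot(-.287))
E
```

```text
t 1.48 pos [ 0.4244 -0.1283  0.2308] q [-0.565 -0.124  1.921  0.004  1.348  0.76 ] F [ 0.1  5.6 -0.8] open 0.995
tool x [0.97  0.243 0.   ] y [ 0.243 -0.97  -0.005] z [-0.001  0.005 -1.   ]
d tool [ 0.0705 -0.2708  0.1021] len 0.298 ang [-0.0048  0.0009  0.5322] deg 30.5
```

Call:
apply_moves:
  plan:
    - {"translation": [0.014, -0.056, 0], "angular": [0, 0, 0], "hand": 0.085}
    - {"translation": [0.014, -0.056, 0], "angular": [0, 0, 0], "hand": 0.085}
    - {"translation": [0.014, -0.056, 0], "angular": [0, 0, 0], "hand": 0.085}
    - {"translation": [0.014, -0.056, 0], "angular": [0, 0, 0], "hand": 0.085}
    - {"translation": [0.014, -0.055, 0], "angular": [0, 0, 0], "hand": 0.085}
    - {"translation": [0, 0, 0.033], "angular": [0, 0, 0.177], "hand": 0.085}
    - {"translation": [0, 0, 0.033], "angular": [0, 0, 0.177], "hand": 0.085}
    - {"translation": [0, 0, 0.033], "angular": [0, 0, 0.177], "hand": 0.085}
    - {"translation": [0, 0, 0], "angular": [0, 0, 0], "hand": 0.085}
    - {"translation": [0, 0, 0], "angular": [0, 0, 0], "hand": 0.085}

```text
time_s: 2.72
eef_pos: [0.427, 0.1513, 0.1334]
eef_rot: [-0.0, 0.99, -0.143, 0.001]
wrist_force: [-0.0, 0.4, 0.5]
opening: 0.995
```

```bash
python3 - <<'E'
from h import *
t=cam("top","t2");s=cam("side","s2")
to((.427,.152,.015),yawrot(-.287))
E
```

```text
t 2.83 pos [0.4275 0.1514 0.134 ] q [0.078 0.021 1.994 0.    1.123 1.936] F [ 0.6 -0.1 -0. ] open 1.001
tool x [ 0.959 -0.283  0.003] y [-0.283 -0.959 -0.001] z [ 0.003  0.    -1.   ]
d tool [-0.0009 -0.0003  0.119 ] len 0.119 ang [-0.0011 -0.0028 -0.0002] deg 0.2
```

View pics/s2.png

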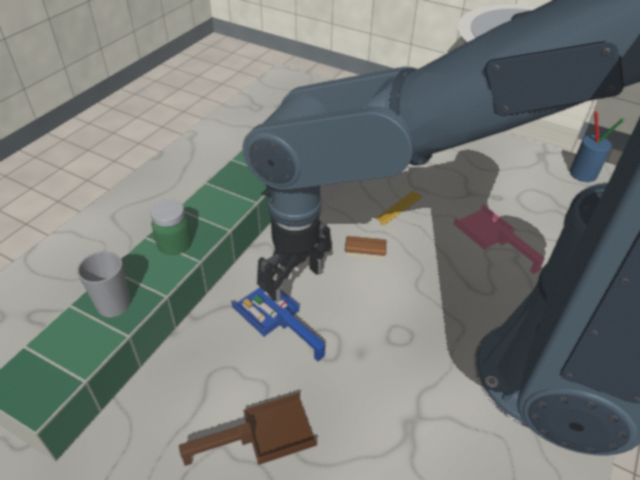

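View pics/t2.png

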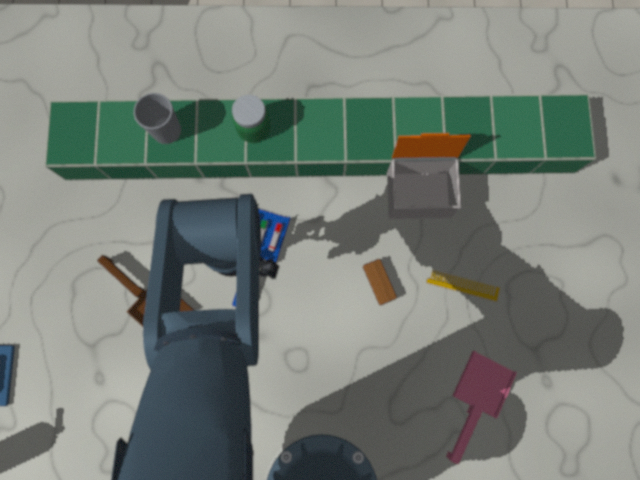

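Call:
apply_moves:
  plan:
    - {"translation": [0, 0, 0.04], "angular": [0, 0, 0], "hand": 0.085}
    - {"translation": [0, 0, 0.04], "angular": [0, 0, 0], "hand": 0.085}
    - {"translation": [0, 0, 0.025], "angular": [0, 0, 0], "hand": 0.085}
    - {"translation": [0, 0, 0.014], "angular": [0, 0, 0], "hand": 0.085}
    - {"translation": [0, 0, 0], "angular": [0, 0, 0], "hand": 0.085}
    - {"translation": [0, 0, 0], "angular": [0, 0, 0], "hand": 0.085}

```text
time_s: 3.58
eef_pos: [0.4274, 0.1516, 0.0145]
eef_rot: [-0.0, 0.99, -0.144, 0.001]
wrist_force: [1.4, 0.7, 0.3]
opening: 0.996
```

```bash
python3 - <<'E'
from h import *
t=cam("top","t3");s=cam("side","s3")
to((.427,.152,.015),yawrot(-.287))
roi=(200,220,360,380)
cv2.imwrite("pics/s3z.png",cv2.resize(s["img"][roi[1]:roi[3],roi[0]:roi[2]],None,fx=3.7,fy=3.7,interpolation=cv2.INTER_CUBIC)[:,:,::-1])
E
```

```text
t 3.67 pos [0.4273 0.1515 0.0145] q [0.078 0.249 2.045 0.    0.845 1.938] F [-0.2 -0.2  0.6] open 0.996
tool x [ 0.959 -0.285  0.002] y [-0.285 -0.959 -0.001] z [ 0.002  0.    -1.   ]
d tool [-0.0004 -0.0004 -0.0005] len 0.001 ang [-0.0009 -0.0022 -0.002 ] deg 0.2
```

View pics/s3z.png

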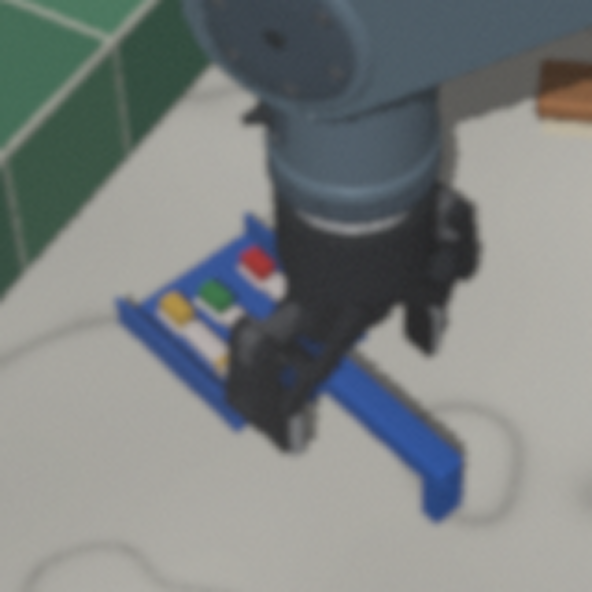

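Call:
apply_moves:
  plan:
    - {"translation": [0, 0, 0], "angular": [0, 0, 0], "hand": 0.05}
    - {"translation": [0, 0, 0], "angular": [0, 0, 0], "hand": 0.03}
    - {"translation": [0, 0, 0], "angular": [0, 0, 0], "hand": 0.02}
    - {"translation": [0, 0, 0], "angular": [0, 0, 0], "hand": 0.01}
    - {"translation": [0, 0, 0], "angular": [0, 0, 0], "hand": 0.0}
    - {"translation": [0, 0, 0], "angular": [0, 0, 0], "hand": 0.0}
    - {"translation": [0, 0, 0], "angular": [0, 0, 0], "hand": 0.0}

```text
time_s: 4.55
eef_pos: [0.4264, 0.1515, 0.0135]
eef_rot: [-0.0, 0.99, -0.144, 0.0]
wrist_force: [-0.9, 1.0, 5.5]
opening: 0.2
```

```bash
python3 - <<'E'
from h import *
st()
E
```

```text
t 4.55 pos [0.4264 0.1515 0.0135] q [0.078 0.251 2.046 0.    0.844 1.938] F [-0.9  1.   5.5] open 0.2
tool x [ 0.958 -0.285  0.   ] y [-0.285 -0.958 -0.   ] z [ 0.  0. -1.]
```

Call:
apply_moves:
  plan:
    - {"translation": [0, 0, -0.004], "angular": [0, 0, 0], "hand": 0.0}
    - {"translation": [0, 0, -0.008], "angular": [0, 0, 0], "hand": 0.0}
    - {"translation": [0, 0, -0.012], "angular": [0, 0, 0], "hand": 0.0}
    - {"translation": [0, 0, -0.012], "angular": [0, 0, 0], "hand": 0.0}
    - {"translation": [0, 0, -0.008], "angular": [0, 0, 0], "hand": 0.0}
    - {"translation": [0, 0, -0.004], "angular": [0, 0, 0], "hand": 0.0}
    - {"translation": [0, 0, 0], "angular": [0, 0, 0], "hand": 0.0}

```text
time_s: 5.42
eef_pos: [0.4263, 0.1514, 0.0616]
eef_rot: [-0.0, 0.99, -0.144, 0.0]
wrist_force: [0.5, -0.3, -1.8]
opening: 0.202
```

```bash
python3 - <<'E'
from h import *
t=cam("top","t4");s=cam("side","s4")
st()
roi=(200,220,360,380)
cv2.imwrite("pics/s4z.png",cv2.resize(s["img"][roi[1]:roi[3],roi[0]:roi[2]],None,fx=3.7,fy=3.7,interpolation=cv2.INTER_CUBIC)[:,:,::-1])
E
```

```text
t 5.53 pos [0.4259 0.1514 0.061 ] q [ 0.078  0.15   2.035 -0.     0.956  1.938] F [ 0.4  1.2 -1.9] open 0.201
tool x [ 0.958 -0.285 -0.   ] y [-0.285 -0.958  0.   ] z [-0.001 -0.    -1.   ]
```

View pics/s4z.png

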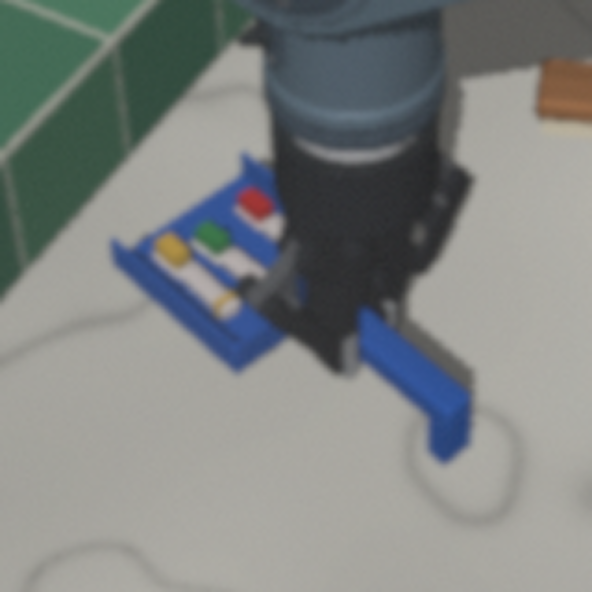

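```bash
python3 - <<'E'
from h import *
from scipy.optimize import least_squares
d=[(.1816,1.608,(.1377,-.5577,.2303)),(-.124,1.921,(.4244,-.1283,.2308)),(.021,1.994,(.4275,.1514,.134)),(.249,2.045,(.4273,.1515,.0145)),(.15,2.035,(.4259,.1514,.061))]
def f(p):
    l2,a,b,c,k=p; e=[]
    for q2,q3,(x,y,z) in d:
        r=np.sqrt(x*x+y*y-.118**2); s=q2+q3
        e+=[l2*np.sin(q2)+a*np.sin(s)+b*np.cos(s)+c-r, l2*np.cos(q2)+a*np.cos(s)-b*np.sin(s)+k-z]
    return e
s=least_squares(f,[.4,.4,0,0,.1]); print(s.x,np.abs(s.fun).max())
l2,a,b,c,k=s.x
# tipped IK for different L
for L in (.2,.25,.3):
  for th in (0.,.7,.87,1.0):
    lip=np.array([.585,-.202,.12]); v=np.array([-.141*np.cos(th)+.0095*np.sin(th),.141*np.sin(th)+.0095*np.cos(th)])
    tcp=np.array([lip[0]+v[0],-.202,lip[2]+v[1]]); w=tcp+L*np.array([np.sin(th),0,np.cos(th)])
    r=np.sqrt(w[0]**2+w[1]**2-.118**2)
    g=lambda q:[l2*np.sin(q[0])+a*np.sin(q[0]+q[1])+b*np.cos(q[0]+q[1])+c-r, l2*np.cos(q[0])+a*np.cos(q[0]+q[1])-b*np.sin(q[0]+q[1])+k+L-w[2]]
    q=least_squares(g,[.1,1.8]); print(L,th,np.round(tcp,3),np.round(q.x,2),"q5~",round(np.pi+th-q.x.sum(),2),"err",round(q.cost,5))
# level check
t=None
c_=ctrl.camera("side")
dv=np.array([.958,-.285,0]);n=np.array([.285,.958,0]);g0=np.array([.4268,.1512,.0815])
for xx in(140,40):
  for yy in(46,-46): print(xx,yy,proj(c_,g0+dv*xx/1000+n*yy/1000+np.array([0,0,-.014])))
print("foot rear bottom",proj(c_,g0-dv*.072-n*.009+np.array([0,0,-.034])))
E
```

```text
[ 0.43720349  0.51410014  0.08316109 -0.00056106 -0.00688691] 0.0008071714553038456
0.2 0.0 [ 0.444 -0.202  0.13 ] [0.11 1.91] q5~ 1.12 err 0.0
0.2 0.7 [ 0.483 -0.202  0.218] [0.39 1.47] q5~ 1.98 err 0.0
0.2 0.87 [ 0.501 -0.202  0.234] [0.48 1.36] q5~ 2.17 err 0.0
0.2 1.0 [ 0.517 -0.202  0.244] [0.55 1.28] q5~ 2.31 err 0.0
0.25 0.0 [ 0.444 -0.202  0.13 ] [0.11 1.91] q5~ 1.12 err 0.0
0.25 0.7 [ 0.483 -0.202  0.218] [0.46 1.39] q5~ 1.98 err 0.0
0.25 0.87 [ 0.501 -0.202  0.234] [0.57 1.26] q5~ 2.18 err 0.0
0.25 1.0 [ 0.517 -0.202  0.244] [0.66 1.16] q5~ 2.32 err 0.0
0.3 0.0 [ 0.444 -0.202  0.13 ] [0.11 1.91] q5~ 1.12 err 0.0
0.3 0.7 [ 0.483 -0.202  0.218] [0.54 1.31] q5~ 1.99 err 0.0
0.3 0.87 [ 0.501 -0.202  0.234] [0.67 1.15] q5~ 2.19 err 0.0
0.3 1.0 [ 0.517 -0.202  0.244] [0.78 1.03] q5~ 2.34 err 0.0
140 46 [[228.99896233 283.97754291]]
140 -46 [[265.78206576 260.41149239]]
40 46 [[262.34074651 314.28340355]]
40 -46 [[299.40600372 288.32119155]]
foot rear bottom [[326.08545408 340.77862006]]
```

Call:
apply_moves:
  plan:
    - {"translation": [0, 0, -0.005], "angular": [0, 0, -0.02], "hand": 0.0}
    - {"translation": [0, 0, -0.012], "angular": [0, 0, -0.03], "hand": 0.0}
    - {"translation": [0, 0, -0.018], "angular": [0, 0, -0.04], "hand": 0.0}
    - {"translation": [0, 0, -0.02], "angular": [0, 0, -0.05], "hand": 0.0}
    - {"translation": [0, 0, -0.02], "angular": [0, 0, -0.05], "hand": 0.0}
    - {"translation": [0, 0, -0.016], "angular": [0, 0, -0.04], "hand": 0.0}
    - {"translation": [0, 0, -0.01], "angular": [0, 0, -0.03], "hand": 0.0}
    - {"translation": [0, 0, -0.005], "angular": [0, 0, -0.02], "hand": 0.0}
    - {"translation": [0, 0.005, -0.003], "angular": [0, 0, -0.007], "hand": 0.0}
    - {"translation": [0, 0.01, 0], "angular": [0, 0, 0], "hand": 0.0}

```text
time_s: 6.82
eef_pos: [0.4258, 0.136, 0.17]
eef_rot: [0.0, 1.0, -0.001, -0.0]
wrist_force: [-0.1, -0.8, -1.7]
opening: 0.199
```

Call:
apply_moves:
  plan:
    - {"translation": [0.001, 0.018, 0], "angular": [0, 0, 0], "hand": 0.0}
    - {"translation": [0.002, 0.026, 0], "angular": [0, 0, 0], "hand": 0.0}
    - {"translation": [0.002, 0.034, 0], "angular": [0, 0, 0], "hand": 0.0}
    - {"translation": [0.003, 0.036, 0], "angular": [0, 0, 0], "hand": 0.0}
    - {"translation": [0.003, 0.036, 0], "angular": [0, 0, 0], "hand": 0.0}
    - {"translation": [0.003, 0.036, 0], "angular": [0, 0, 0], "hand": 0.0}
    - {"translation": [0.002, 0.036, 0], "angular": [0, 0, 0], "hand": 0.0}
    - {"translation": [0.002, 0.036, 0], "angular": [0, 0, 0], "hand": 0.0}
    - {"translation": [0, 0.032, 0], "angular": [0, 0, 0], "hand": 0.0}
    - {"translation": [0, 0.024, 0], "angular": [0, 0, 0], "hand": 0.0}

```text
time_s: 8.07
eef_pos: [0.4425, -0.1794, 0.1697]
eef_rot: [-0.0, 1.0, -0.002, -0.001]
wrist_force: [-0.0, 0.6, -1.1]
opening: 0.198
```

Call:
apply_moves:
  plan:
    - {"translation": [0, 0.015, 0], "angular": [0, 0, 0], "hand": 0.0}
    - {"translation": [0, 0.007, 0], "angular": [0, 0, 0], "hand": 0.0}
    - {"translation": [0, 0.002, 0], "angular": [0, 0, 0], "hand": 0.0}
    - {"translation": [0, 0, 0], "angular": [0, 0, 0], "hand": 0.0}

```text
time_s: 8.57
eef_pos: [0.4433, -0.2011, 0.1702]
eef_rot: [-0.0, 1.0, -0.001, -0.0]
wrist_force: [1.0, -0.2, -1.4]
opening: 0.203
```

```bash
python3 - <<'E'
from h import *
t=cam("top","t5");s=cam("side","s5")
to((.444,-.202,.1345),yawrot(0))
roi=(220,90,400,250)
cv2.imwrite("pics/s5z.png",cv2.resize(s["img"][roi[1]:roi[3],roi[0]:roi[2]],None,fx=3.7,fy=3.7,interpolation=cv2.INTER_CUBIC)[:,:,::-1])
E
```

```text
t 8.68 pos [ 0.4434 -0.201   0.1703] q [-0.67   0.049  1.883  0.     1.21   0.902] F [-0.1  0.3 -1. ] open 0.201
tool x [ 1.    -0.001 -0.   ] y [-0.001 -1.    -0.   ] z [-0.  0. -1.]
d tool [0.0006 0.001  0.0358] len 0.036 ang [-0.0002  0.     -0.0014] deg 0.1
```

View pics/s5z.png

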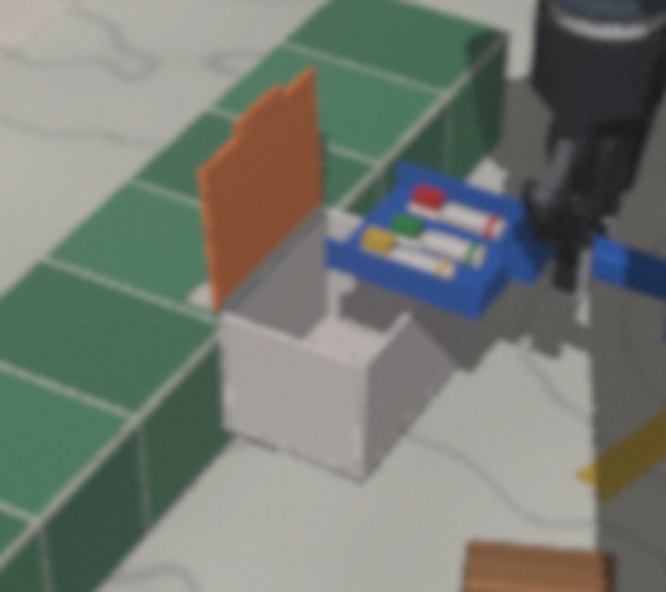

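View pics/t5.png

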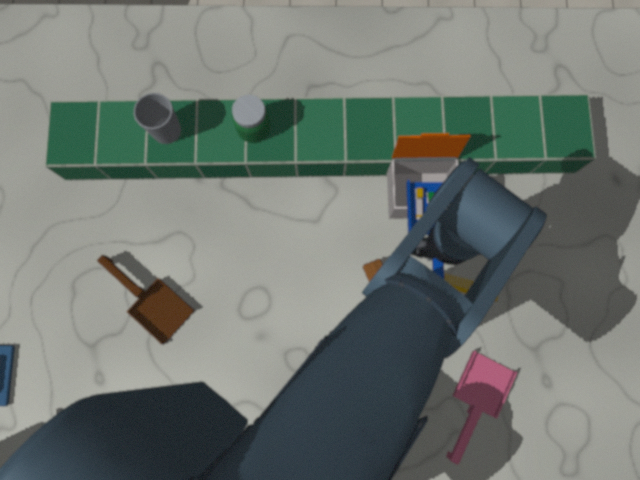

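```bash
python3 - <<'E'
from h import *
t=ctrl.camera("top");s=ctrl.camera("side")
for dx in (0,-.1):
  p=np.array([.5844+dx,-.155,.177]); print(proj(s,p),proj(t,p)); p[1]-=.092; print(" R",proj(s,p))
for p in ([.548,-.137,.11],[.548,-.267,.11],[.648,-.137,.11]): print(proj(s,p),proj(t,p))
E
```

```text
[[306.67944107 153.78786904]] [[407.30504231 179.22804623]]
 R [[327.56660767 132.96583836]]
[[348.19281369 168.63930444]] [[408.56992511 232.42633201]]
 R [[367.7079094 146.5465104]]
[[316.70451586 188.39032185]] [[393.37140267 207.28325604]]
[[344.51654192 157.89283461]] [[460.32607192 207.70719617]]
[[277.94137612 173.69101132]] [[392.44972111 158.12223079]]
```

Call:
apply_moves:
  plan:
    - {"translation": [0.001, 0, 0.006], "angular": [0, 0, 0], "hand": 0.0}
    - {"translation": [0.001, 0.001, 0.012], "angular": [0, 0, 0], "hand": 0.0}
    - {"translation": [0.001, 0, 0.012], "angular": [0, 0, 0], "hand": 0.0}
    - {"translation": [0.001, 0, 0.006], "angular": [0, 0, 0], "hand": 0.0}
    - {"translation": [0, 0, 0], "angular": [0, 0, 0], "hand": 0.0}
    - {"translation": [0.001, 0, -0.007], "angular": [0, -0.05, 0], "hand": 0.0}
    - {"translation": [0.0017, 0, -0.014], "angular": [0, -0.1, 0], "hand": 0.0}
    - {"translation": [0.0017, 0, -0.014], "angular": [0, -0.1, 0], "hand": 0.0}
    - {"translation": [0.0013, 0, -0.007], "angular": [0, -0.05, 0], "hand": 0.0}
    - {"translation": [0, 0, 0], "angular": [0, 0, 0], "hand": 0.0}

```text
time_s: 10.02
eef_pos: [0.4587, -0.2028, 0.1755]
eef_rot: [0.0, 0.989, -0.001, -0.149]
wrist_force: [0.5, -0.4, -1.9]
opening: 0.2
```

```bash
cat >> h.py <<'E'
def lip():
    o,r=st(); print("lip",np.round(o["eef_pos"]+r.apply([.141,0,.0095]),4))
def zoom(c,roi,name,f=3.7):
    cv2.imwrite(f"pics/{name}.png",cv2.resize(c["img"][roi[1]:roi[3],roi[0]:roi[2]],None,fx=f,fy=f,interpolation=cv2.INTER_CUBIC)[:,:,::-1])
E
python3 - <<'E'
from h import *
lip(); s=cam("side"); zoom(s,(220,90,400,250),"s6z")
E
```

```text
t 10.03 pos [ 0.4587 -0.2028  0.1755] q [-0.553  0.28   1.635 -0.156  1.483  1.053] F [ 0.5 -0.4 -1.9] open 0.2
tool x [ 0.956 -0.001 -0.294] y [-0.001 -1.     0.001] z [-0.294 -0.    -0.956]
lip [ 0.5907 -0.203   0.125 ]
```

View pics/s6z.png

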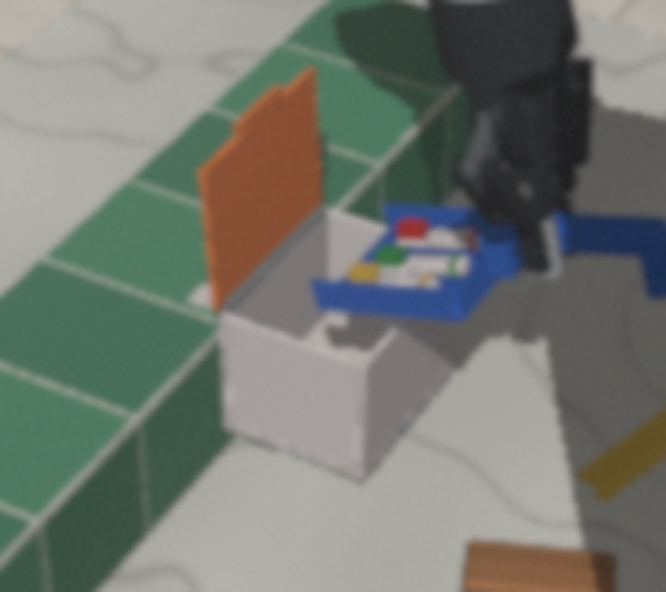

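Call:
apply_moves:
  plan:
    - {"translation": [0.002, 0, -0.011], "angular": [0, -0.1, 0], "hand": 0.0}
    - {"translation": [0.003, 0, -0.011], "angular": [0, -0.1, 0], "hand": 0.0}
    - {"translation": [0.003, 0, -0.0115], "angular": [0, -0.1, 0], "hand": 0.0}
    - {"translation": [0.003, 0, -0.0115], "angular": [0, -0.1, 0], "hand": 0.0}
    - {"translation": [0.0017, 0, -0.014], "angular": [0, -0.1, 0], "hand": 0.0}
    - {"translation": [0.0017, 0, -0.014], "angular": [0, -0.1, 0], "hand": 0.0}
    - {"translation": [0, 0, 0], "angular": [0, 0, 0], "hand": 0.0}
    - {"translation": [0, 0, 0], "angular": [0, 0, 0], "hand": 0.0}
    - {"translation": [0, 0, 0], "angular": [0, 0, 0], "hand": 0.0}

```text
time_s: 11.2
eef_pos: [0.5079, -0.203, 0.2296]
eef_rot: [-0.0, 0.901, -0.001, -0.434]
wrist_force: [-0.7, -0.3, -0.3]
opening: 0.197
```

```bash
python3 - <<'E'
from h import *
lip(); s=cam("side","s7"); zoom(s,(220,90,400,250),"s7z"); t=cam("top"); zoom(t,(340,100,500,260),"t7z")
E
```

```text
t 11.2 pos [ 0.5079 -0.203   0.2296] q [-0.413  0.744  1.071 -0.382  2.147  1.091] F [-0.7 -0.3 -0.3] open 0.197
tool x [ 0.623 -0.002 -0.782] y [-0.003 -1.     0.   ] z [-0.782  0.002 -0.623]
lip [ 0.5884 -0.2033  0.1135]
```

View pics/s7z.png

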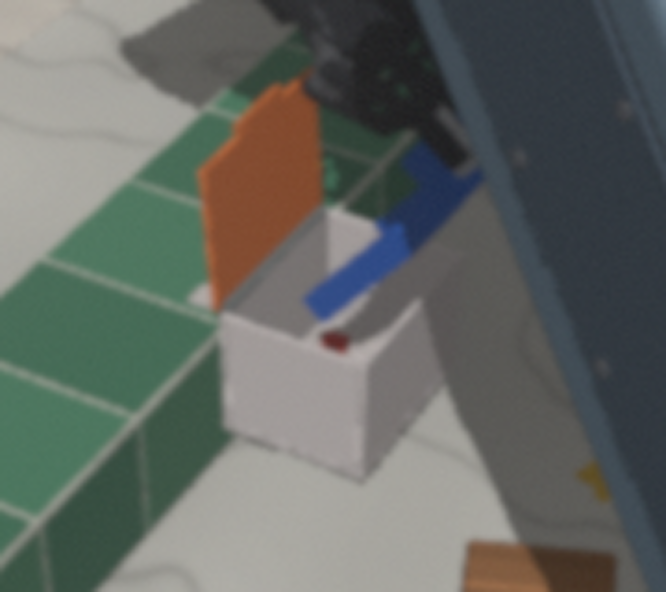

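View pics/t7z.png

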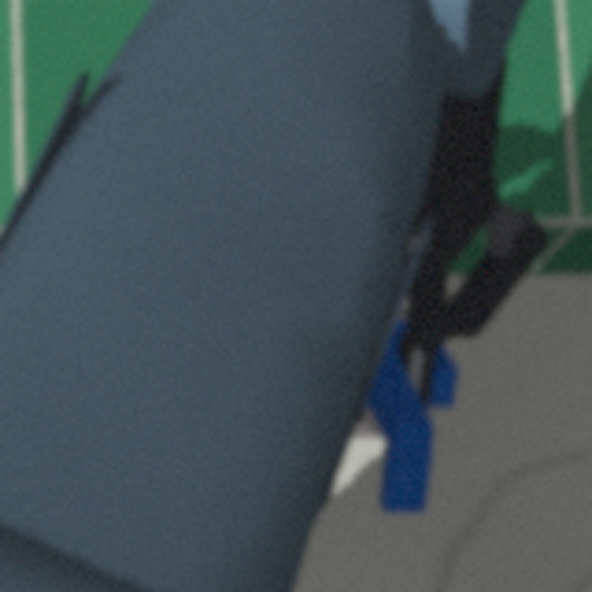

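Call:
apply_moves:
  plan:
    - {"translation": [0.0017, 0, -0.014], "angular": [0, -0.1, 0], "hand": 0.0}
    - {"translation": [0, 0, 0], "angular": [0, 0, 0], "hand": 0.0}
    - {"translation": [-0.0025, 0, 0.0125], "angular": [0, 0.1, 0], "hand": 0.0}
    - {"translation": [-0.0025, 0, 0.012], "angular": [0, 0.1, 0], "hand": 0.0}
    - {"translation": [-0.0025, 0, 0.012], "angular": [0, 0.1, 0], "hand": 0.0}
    - {"translation": [-0.002, 0, 0.012], "angular": [0, 0.1, 0], "hand": 0.0}
    - {"translation": [0, 0, 0.014], "angular": [0, 0.1, 0], "hand": 0.0}
    - {"translation": [0, 0, 0.014], "angular": [0, 0.1, 0], "hand": 0.0}
    - {"translation": [0, 0, 0.014], "angular": [0, 0.1, 0], "hand": 0.0}
    - {"translation": [0, 0, 0], "angular": [0, 0, 0], "hand": 0.0}

```text
time_s: 12.55
eef_pos: [0.4561, -0.2022, 0.1754]
eef_rot: [-0.0, 0.989, -0.002, -0.149]
wrist_force: [0.2, -0.7, -0.5]
opening: 0.202
```

```bash
python3 - <<'E'
from h import *
lip(); s=cam("side","s8"); zoom(s,(220,90,400,250),"s8z"); t=cam("top"); zoom(t,(340,100,500,260),"t8z")
E
```

```text
t 12.55 pos [ 0.4561 -0.2022  0.1754] q [-0.555  0.275  1.642 -0.156  1.482  1.054] F [ 0.2 -0.7 -0.5] open 0.202
tool x [ 0.956 -0.004 -0.294] y [-0.004 -1.     0.   ] z [-0.294  0.001 -0.956]
lip [ 0.5881 -0.2028  0.1248]
```

View pics/s8z.png

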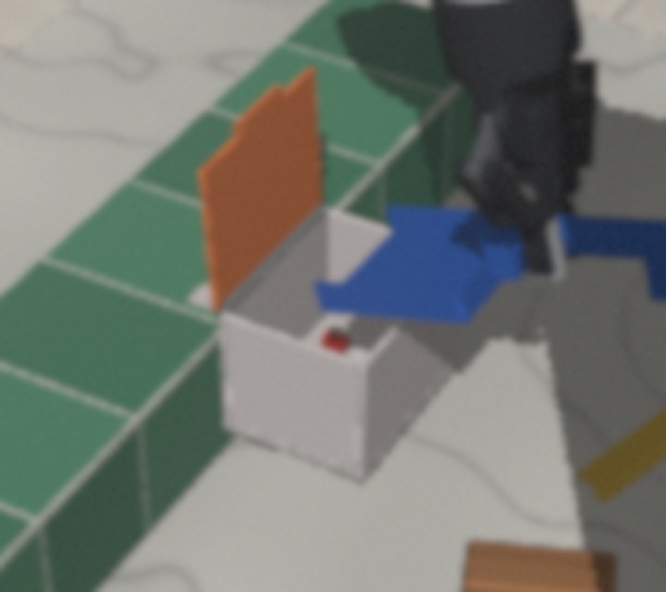

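View pics/t8z.png

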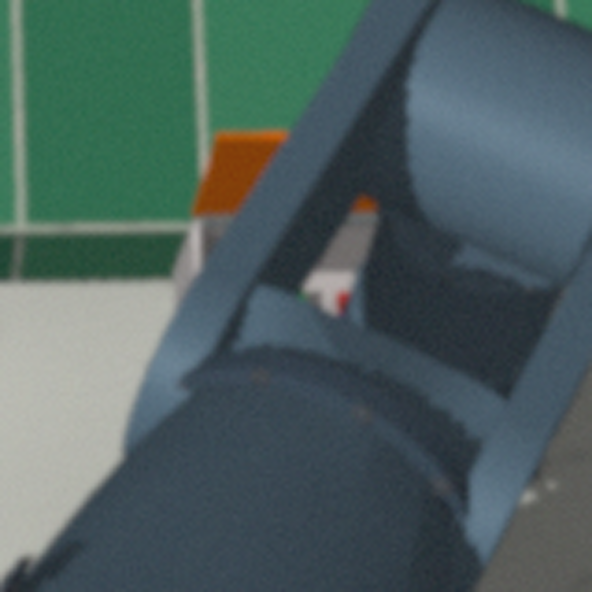

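Call:
apply_moves:
  plan:
    - {"translation": [0, 0, 0.014], "angular": [0, 0.1, 0], "hand": 0.0}
    - {"translation": [0, 0, 0.014], "angular": [0, 0.1, 0], "hand": 0.0}
    - {"translation": [0, 0, 0.004], "angular": [0, 0.1, 0], "hand": 0.0}
    - {"translation": [0, 0, -0.018], "angular": [0, 0, 0], "hand": 0.0}
    - {"translation": [0, 0, -0.018], "angular": [0, 0, 0], "hand": 0.0}
    - {"translation": [-0.005, -0.02, 0], "angular": [0, 0, 0], "hand": 0.0}
    - {"translation": [-0.005, -0.035, 0], "angular": [0, 0, 0], "hand": 0.0}
    - {"translation": [-0.006, -0.045, 0], "angular": [0, 0, 0], "hand": 0.0}
    - {"translation": [-0.006, -0.05, 0], "angular": [0, 0, 0], "hand": 0.0}
    - {"translation": [-0.006, -0.05, 0], "angular": [0, 0, 0], "hand": 0.0}

```text
time_s: 13.9
eef_pos: [0.4218, 0.0001, 0.179]
eef_rot: [-0.0, 1.0, -0.001, -0.001]
wrist_force: [1.2, -0.6, -2.1]
opening: 0.201
```

Call:
apply_moves:
  plan:
    - {"translation": [-0.006, -0.045, 0], "angular": [0, 0, 0], "hand": 0.0}
    - {"translation": [-0.003, -0.035, 0], "angular": [0, 0, 0], "hand": 0.0}
    - {"translation": [0, -0.02, 0.02], "angular": [0, 0, 0], "hand": 0.0}
    - {"translation": [0, 0, 0.04], "angular": [0, 0, 0], "hand": 0.0}
    - {"translation": [0, 0, 0.04], "angular": [0, 0, 0], "hand": 0.0}
    - {"translation": [0, 0, 0.02], "angular": [0, 0, 0], "hand": 0.0}
    - {"translation": [0, 0, 0], "angular": [0, 0, 0], "hand": 0.0}
    - {"translation": [0, 0, 0], "angular": [0, 0, 0], "hand": 0.0}

```text
time_s: 14.9
eef_pos: [0.4144, 0.098, 0.0602]
eef_rot: [-0.0, 1.0, -0.001, 0.0]
wrist_force: [0.7, -0.3, -0.7]
opening: 0.197
```

```bash
python3 - <<'E'
from h import *
to((.41,.10,.0135),yawrot(0)); s=cam("side","s9"); t=cam("top","t9")
E
```

```text
t 14.9 pos [0.4144 0.098  0.0602] q [-0.048  0.096  2.1    0.     0.945  1.524] F [ 0.7 -0.3 -0.7] open 0.197
tool x [ 1.    -0.002  0.   ] y [-0.002 -1.    -0.   ] z [ 0.  0. -1.]
d tool [-0.0044 -0.002   0.0467] len 0.047 ang [-0.     -0.0004 -0.0016] deg 0.1
```

View pics/s9.png

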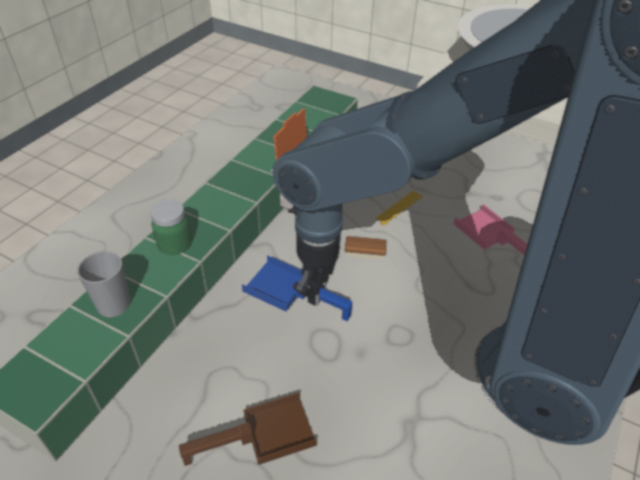

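View pics/t9.png

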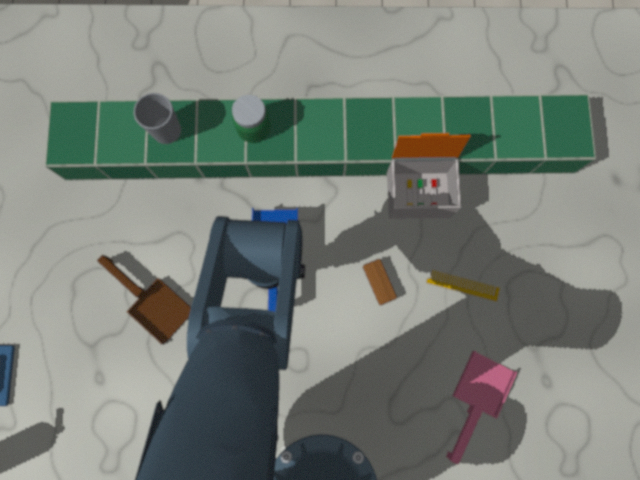

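Call:
apply_moves:
  plan:
    - {"translation": [0, 0, 0.02], "angular": [0, 0, 0], "hand": 0.0}
    - {"translation": [0, 0, 0.015], "angular": [0, 0, 0], "hand": 0.0}
    - {"translation": [0, 0, 0.007], "angular": [0, 0, 0], "hand": 0.0}
    - {"translation": [0, 0, 0.003], "angular": [0, 0, 0], "hand": 0.0}
    - {"translation": [0, 0, 0.001], "angular": [0, 0, 0], "hand": 0.0}
    - {"translation": [0, 0, 0], "angular": [0, 0, 0], "hand": 0.0}

```text
time_s: 15.75
eef_pos: [0.4145, 0.0974, 0.0139]
eef_rot: [0.0, 1.0, -0.001, 0.0]
wrist_force: [-0.4, -1.3, -1.0]
opening: 0.2
```

Call:
apply_moves:
  plan:
    - {"translation": [0, 0, 0.0005], "angular": [0, 0, 0], "hand": 0.0}
    - {"translation": [0, 0, 0.0005], "angular": [0, 0, 0], "hand": 0.0}
    - {"translation": [0, 0, 0], "angular": [0, 0, 0], "hand": 0.025}
    - {"translation": [0, 0, 0], "angular": [0, 0, 0], "hand": 0.04}
    - {"translation": [0, 0, 0], "angular": [0, 0, 0], "hand": 0.07}
    - {"translation": [0, 0, 0], "angular": [0, 0, 0], "hand": 0.08}
    - {"translation": [0, 0, 0], "angular": [0, 0, 0], "hand": 0.08}

```text
time_s: 16.62
eef_pos: [0.4142, 0.0975, 0.0126]
eef_rot: [-0.0, 1.0, -0.001, -0.0]
wrist_force: [0.1, -1.4, 0.0]
opening: 0.936
```

```bash
python3 - <<'E'
from h import *
st(); s=cam("side"); zoom(s,(220,220,380,350),"s10z",4)
E
```

```text
t 16.62 pos [0.4142 0.0975 0.0126] q [-0.049  0.202  2.112  0.     0.828  1.524] F [ 0.1 -1.4  0. ] open 0.936
tool x [ 1.    -0.002 -0.   ] y [-0.002 -1.    -0.   ] z [-0.  0. -1.]
```

View pics/s10z.png

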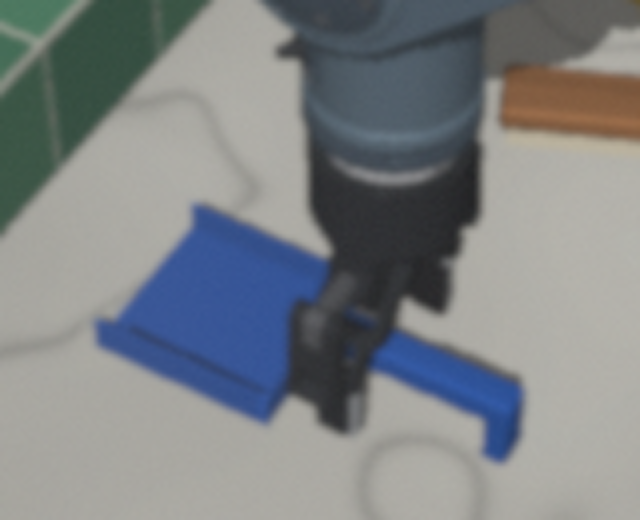

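Call:
apply_moves:
  plan:
    - {"translation": [0, 0, -0.02], "angular": [0, 0, 0], "hand": 0.085}
    - {"translation": [0, 0, -0.04], "angular": [0, 0, 0], "hand": 0.085}
    - {"translation": [0, 0, -0.05], "angular": [0, 0, 0], "hand": 0.085}
    - {"translation": [0, 0, -0.05], "angular": [0, 0, 0], "hand": 0.0}
    - {"translation": [0, 0, -0.05], "angular": [0, 0, 0], "hand": 0.0}
    - {"translation": [0, 0, -0.05], "angular": [0, 0, 0], "hand": 0.0}
    - {"translation": [0.02, 0.02, -0.005], "angular": [0, 0, 0], "hand": 0.0}
    - {"translation": [0.038, 0.04, 0], "angular": [0, 0, 0], "hand": 0.0}
    - {"translation": [0.038, 0.04, 0], "angular": [0, 0, 0], "hand": 0.0}
    - {"translation": [0.038, 0.04, 0], "angular": [0, 0, 0], "hand": 0.0}

```text
time_s: 17.92
eef_pos: [0.5489, -0.0441, 0.2776]
eef_rot: [-0.0, 1.0, -0.001, 0.0]
wrist_force: [0.3, 0.8, 0.8]
opening: -0.001
```

```bash
python3 - <<'E'
from h import *
to((.71,-.202,.27),yawrot(0)); s=cam("side","s11"); t=cam("top","t11")
zoom(s,(240,80,400,200),"s11z",4)
for a in (1.4,1.5,1.57,1.7,1.9):
    e=np.array([.648-.1*np.cos(a),-.202,.11+.1*np.sin(a)])
    print(a,[np.round(proj(c,e+[0,k,0])[0]).tolist() for c in (t,s) for k in (.065,-.065)])
E
```

```text
t 17.93 pos [ 0.5489 -0.0441  0.2776] q [-0.296  0.09   1.615  0.     1.437  1.277] F [0.3 0.8 0.8] open -0.001
tool x [ 1.    -0.002  0.   ] y [-0.002 -1.    -0.   ] z [ 0.  0. -1.]
d tool [0.1614 0.1575 0.0076] len 0.226 ang [-0.0001 -0.0002 -0.0021] deg 0.1
1.4 [[399.0, 149.0], [471.0, 150.0], [283.0, 139.0], [314.0, 111.0]]
1.5 [[399.0, 144.0], [471.0, 144.0], [279.0, 137.0], [310.0, 109.0]]
1.57 [[399.0, 140.0], [471.0, 140.0], [277.0, 136.0], [308.0, 108.0]]
1.7 [[399.0, 133.0], [471.0, 134.0], [271.0, 135.0], [303.0, 107.0]]
1.9 [[398.0, 124.0], [470.0, 125.0], [264.0, 134.0], [295.0, 106.0]]
```

View pics/s11z.png

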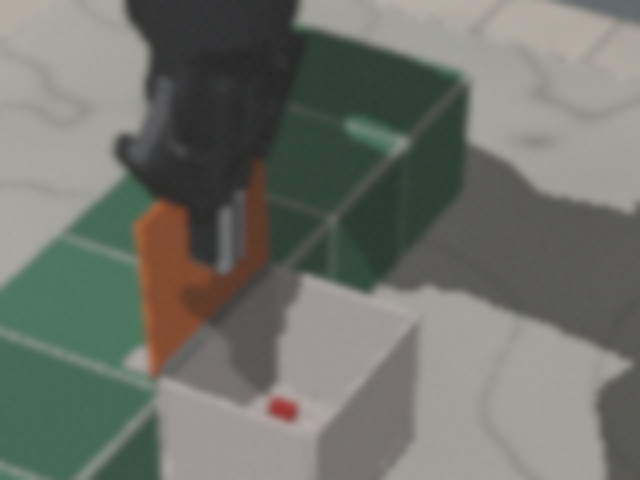

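View pics/t11.png

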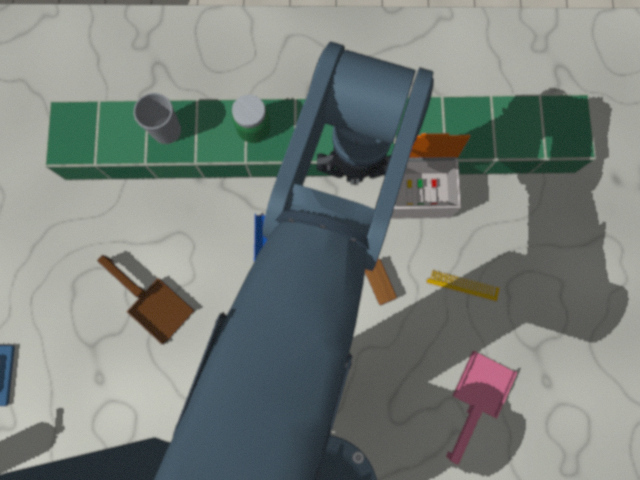

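Call:
apply_moves:
  plan:
    - {"translation": [0.038, 0.04, 0], "angular": [0, 0, 0], "hand": 0.0}
    - {"translation": [0.038, 0.04, 0], "angular": [0, 0, 0], "hand": 0.0}
    - {"translation": [0.038, 0.04, 0], "angular": [0, 0, 0], "hand": 0.0}
    - {"translation": [0.043, 0.038, 0], "angular": [0, 0, 0], "hand": 0.0}
    - {"translation": [0, 0, 0.03], "angular": [0, 0, 0], "hand": 0.0}
    - {"translation": [0, 0, 0.03], "angular": [0, 0, 0], "hand": 0.0}
    - {"translation": [0, 0, 0.018], "angular": [0, 0, 0], "hand": 0.0}
    - {"translation": [0, 0, 0], "angular": [0, 0, 0], "hand": 0.0}

```text
time_s: 19.02
eef_pos: [0.7035, -0.2002, 0.1978]
eef_rot: [-0.001, 1.0, -0.001, -0.002]
wrist_force: [-0.2, -0.2, 0.6]
opening: -0.001
```

```bash
python3 - <<'E'
from h import *
o,_=st(); s=cam("side","s12"); zoom(s,(240,80,400,200),"s12z",4)
for a in (1.6,1.4,1.2,1.0,.8,.6,.4,.2,0):
    r=.088; print(a, np.round([.648-r*np.cos(a)+.005*np.sin(a)+.011,.11+r*np.sin(a)+.005*np.cos(a)],4))
E
```

```text
t 19.02 pos [ 0.7035 -0.2002  0.1978] q [-0.439  0.552  1.185  0.     1.408  1.134] F [-0.2 -0.2  0.6] open -0.001
tool x [ 1.    -0.002 -0.003] y [-0.002 -1.    -0.002] z [-0.003  0.002 -1.   ]
1.6 [0.6666 0.1978]
1.4 [0.649  0.1976]
1.2 [0.6318 0.1938]
1.0 [0.6157 0.1868]
0.8 [0.6013 0.1766]
0.6 [0.5892 0.1638]
0.4 [0.5799 0.1489]
0.2 [0.5737 0.1324]
0 [0.571 0.115]
```

View pics/s12z.png

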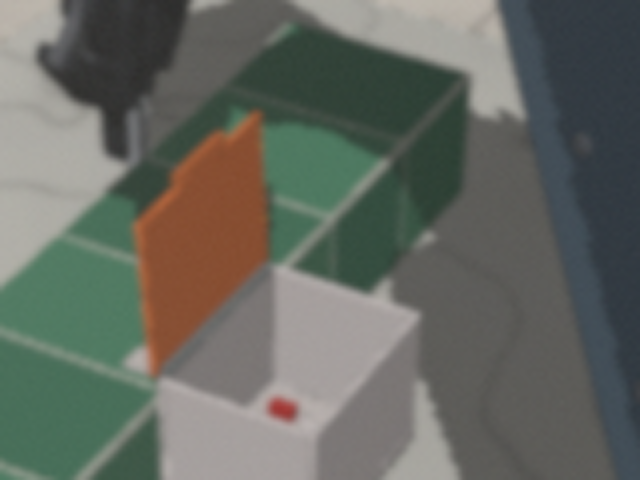

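Call:
apply_moves:
  plan:
    - {"translation": [-0.019, 0.001, 0], "angular": [0, 0, 0], "hand": 0.0}
    - {"translation": [-0.018, 0.001, 0], "angular": [0, 0, 0], "hand": 0.0}
    - {"translation": [-0.009, 0, 0], "angular": [0, 0, 0], "hand": 0.0}
    - {"translation": [-0.009, 0, 0], "angular": [0, 0, 0], "hand": 0.0}
    - {"translation": [-0.008, 0, 0.002], "angular": [0, 0, 0], "hand": 0.0}
    - {"translation": [-0.009, 0, 0.002], "angular": [0, 0, 0], "hand": 0.0}
    - {"translation": [-0.008, 0, 0.003], "angular": [0, 0, 0], "hand": 0.0}
    - {"translation": [-0.008, 0, 0.004], "angular": [0, 0, 0], "hand": 0.0}
    - {"translation": [0, 0, 0], "angular": [0, 0, 0], "hand": 0.0}

```text
time_s: 20.2
eef_pos: [0.6157, -0.2028, 0.1879]
eef_rot: [-0.0, 1.0, -0.001, -0.001]
wrist_force: [-0.6, -0.4, -0.2]
opening: 0.0
```

```bash
python3 - <<'E'
from h import *
o,_=st(); s=cam("side","s13"); zoom(s,(240,80,400,200),"s13z",4)
E
```

```text
t 20.2 pos [ 0.6157 -0.2028  0.1879] q [-0.501  0.379  1.449 -0.     1.315  1.072] F [-0.6 -0.4 -0.2] open 0.0
tool x [ 1.    -0.003 -0.001] y [-0.003 -1.    -0.001] z [-0.001  0.001 -1.   ]
```

View pics/s13z.png

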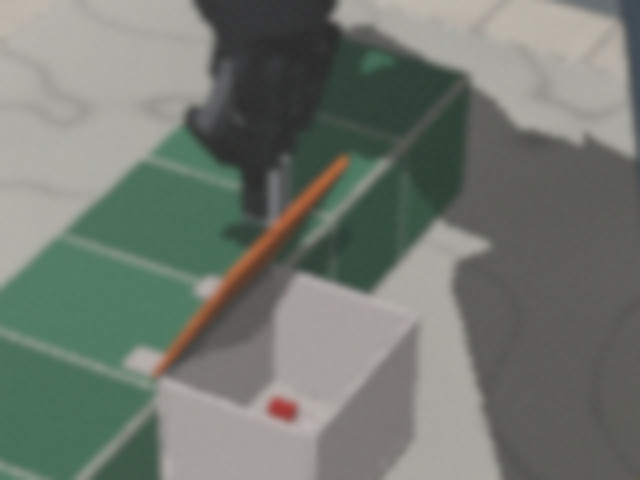

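Call:
apply_moves:
  plan:
    - {"translation": [-0.007, 0, 0.005], "angular": [0, 0, 0], "hand": 0.0}
    - {"translation": [-0.007, 0, 0.006], "angular": [0, 0, 0], "hand": 0.0}
    - {"translation": [-0.006, 0, 0.006], "angular": [0, 0, 0], "hand": 0.0}
    - {"translation": [-0.006, 0, 0.007], "angular": [0, 0, 0], "hand": 0.0}
    - {"translation": [-0.005, 0, 0.007], "angular": [0, 0, 0], "hand": 0.0}
    - {"translation": [-0.005, 0, 0.008], "angular": [0, 0, 0], "hand": 0.0}
    - {"translation": [-0.003, 0, 0.008], "angular": [0, 0, 0], "hand": 0.0}
    - {"translation": [-0.003, 0, 0.008], "angular": [0, 0, 0], "hand": 0.0}
    - {"translation": [-0.002, 0, 0.008], "angular": [0, 0, 0], "hand": 0.0}
    - {"translation": [-0.001, 0, 0.005], "angular": [0, 0, 0], "hand": 0.0}

```text
time_s: 21.5
eef_pos: [0.5714, -0.2028, 0.12]
eef_rot: [-0.0, 1.0, -0.001, -0.0]
wrist_force: [0.3, -0.7, 0.2]
opening: -0.003
```

Call:
apply_moves:
  plan:
    - {"translation": [0, 0, 0.002], "angular": [0, 0, 0], "hand": 0.0}
    - {"translation": [0, 0, 0.001], "angular": [0, 0, 0], "hand": 0.0}
    - {"translation": [0, 0, 0.001], "angular": [0, 0, 0], "hand": 0.0}

```text
time_s: 21.88
eef_pos: [0.5718, -0.2029, 0.1169]
eef_rot: [0.0, 1.0, -0.001, 0.0]
wrist_force: [0.2, 0.2, 0.2]
opening: 0.003
```

```bash
python3 - <<'E'
from h import *
o,_=st(); s=cam("side","s14"); zoom(s,(240,80,400,200),"s14z",4)
E
```

```text
t 21.88 pos [ 0.5718 -0.2029  0.1169] q [-0.536  0.371  1.615 -0.     1.155  1.036] F [0.2 0.2 0.2] open 0.003
tool x [ 1.    -0.002  0.   ] y [-0.002 -1.     0.   ] z [ 0. -0. -1.]
```

View pics/s14z.png

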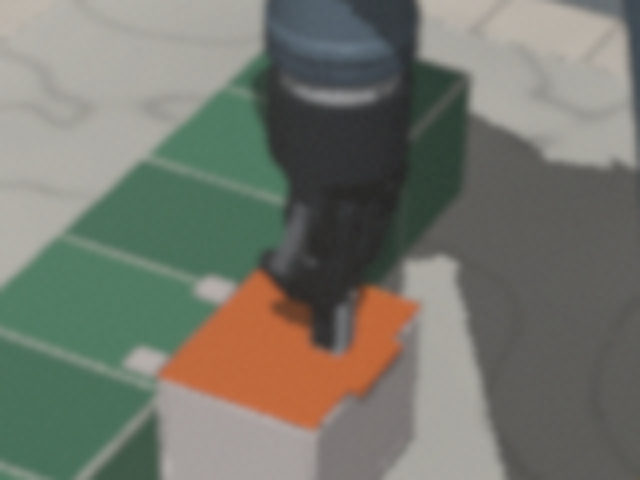

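Nearly shut; I press down in 1 mm steps and watch the force.

Call:
apply_moves:
  plan:
    - {"translation": [0, 0, 0.001], "angular": [0, 0, 0], "hand": 0.0}
    - {"translation": [0, 0, 0.001], "angular": [0, 0, 0], "hand": 0.0}
    - {"translation": [0, 0, 0], "angular": [0, 0, 0], "hand": 0.0}

```text
time_s: 22.3
eef_pos: [0.5717, -0.2029, 0.115]
eef_rot: [0.0, 1.0, -0.001, 0.0]
wrist_force: [-0.9, 0.8, 3.6]
opening: -0.0
```

Call:
apply_moves:
  plan:
    - {"translation": [0, 0, 0.001], "angular": [0, 0, 0], "hand": 0.0}
    - {"translation": [0, 0, 0], "angular": [0, 0, 0], "hand": 0.0}

```text
time_s: 22.55
eef_pos: [0.5717, -0.203, 0.1149]
eef_rot: [0.0, 1.0, -0.001, 0.0]
wrist_force: [-2.8, 0.9, 9.6]
opening: 0.001
```

Call:
apply_moves:
  plan:
    - {"translation": [0, 0, 0.0005], "angular": [0, 0, 0], "hand": 0.0}
    - {"translation": [0, 0, 0], "angular": [0, 0, 0], "hand": 0.0}
    - {"translation": [0, 0, -0.005], "angular": [0, 0, 0], "hand": 0.0}
    - {"translation": [0, 0, -0.03], "angular": [0, 0, 0], "hand": 0.0}
    - {"translation": [0, 0, -0.05], "angular": [0, 0, 0], "hand": 0.0}
    - {"translation": [0, 0, -0.05], "angular": [0, 0, 0], "hand": 0.0}
    - {"translation": [-0.05, 0.03, 0], "angular": [0, 0, 0], "hand": 0.0}
    - {"translation": [-0.05, 0.03, 0], "angular": [0, 0, 0], "hand": 0.0}
    - {"translation": [-0.03, 0.03, 0], "angular": [0, 0, 0], "hand": 0.0}
    - {"translation": [0, 0, 0], "angular": [0, 0, 0], "hand": 0.0}

```text
time_s: 23.8
eef_pos: [0.4397, -0.2944, 0.2482]
eef_rot: [0.0, 1.0, -0.003, -0.0]
wrist_force: [0.4, 0.7, 0.9]
opening: 0.0
```

Call:
apply_moves:
  plan:
    - {"translation": [-0.02, 0.05, 0], "angular": [0, 0, 0], "hand": 0.0}
    - {"translation": [-0.02, 0.05, 0], "angular": [0, 0, 0], "hand": 0.0}
    - {"translation": [-0.02, 0.05, 0], "angular": [0, 0, 0], "hand": 0.0}
    - {"translation": [0, 0.03, 0], "angular": [0, 0, 0], "hand": 0.0}
    - {"translation": [0, 0, 0], "angular": [0, 0, 0], "hand": 0.0}
    - {"translation": [0, 0, 0], "angular": [0, 0, 0], "hand": 0.0}

```text
time_s: 24.55
eef_pos: [0.3817, -0.4714, 0.2476]
eef_rot: [-0.001, 1.0, -0.001, -0.0]
wrist_force: [-0.6, 0.5, 0.2]
opening: 0.003
```

```bash
python3 - <<'E'
from h import *
o,_=st(); s=cam("side","s15"); t=cam("top","t15"); zoom(s,(240,100,400,220),"s15z",4)
for z,dd in ((.11,0),(.115,0)):
    print(z,[np.round(proj(c,[.54,y,z])[0],1).tolist() for c in(s,t) for y in (-.137,-.267)])
m=mask(t,(5,150,80),(18,255,255),(380,120,490,230)); cn=max(cv2.findContours(m,0,2)[0],key=cv2.contourArea); h=cv2.approxPolyDP(cn,2,True)[:,0]; print(h.tolist(),np.round(ray(t,h,.115)[:,:2],3).tolist())
t0=cv2.imread("pics/top0.png"); 
d=cv2.absdiff(t0,t["img"][:,:,::-1]); 
for n,(x0,y0,x1,y1) in dict(tumbler=(130,90,185,145),jar=(228,90,270,145),brush=(358,255,400,308),comb=(425,265,502,303),brown=(95,250,200,348)).items(): print(n,d[y0:y1,x0:x1].max(2).mean().round(1))
E
```

```text
t 24.55 pos [ 0.3817 -0.4714  0.2476] q [-1.086e+00  2.380e-01  1.506e+00  1.000e-03  1.399e+00  4.860e-01] F [-0.6  0.5  0.2] open 0.003
tool x [ 1.    -0.001 -0.   ] y [-0.001 -1.    -0.001] z [-0.     0.001 -1.   ]
0.11 [[319.9, 189.6], [347.6, 159.0], [393.4, 211.3], [460.5, 211.7]]
0.115 [[319.9, 187.8], [347.7, 157.2], [393.8, 210.7], [461.1, 211.1]]
[[458, 158], [392, 159], [395, 207], [413, 207], [416, 211], [439, 211], [444, 206], [460, 206]] [[0.647, -0.265], [0.644, -0.135], [0.547, -0.14], [0.548, -0.174], [0.54, -0.18], [0.54, -0.224], [0.55, -0.234], [0.55, -0.265]]
tumbler 7.1
jar 8.8
brush 16.4
comb 10.4
brown 9.7
```

View pics/s15.png

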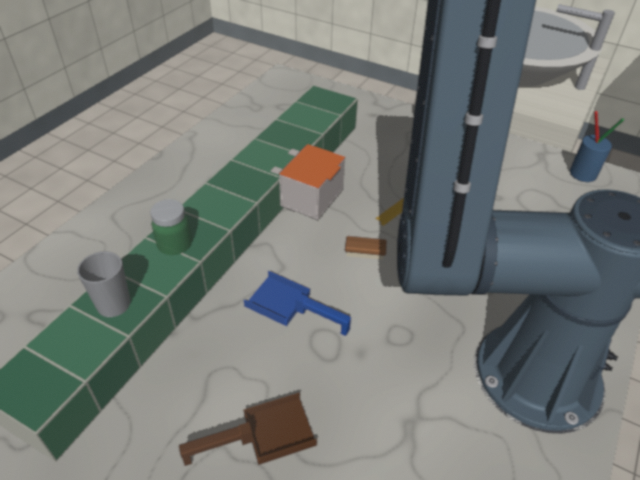

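View pics/t15.png

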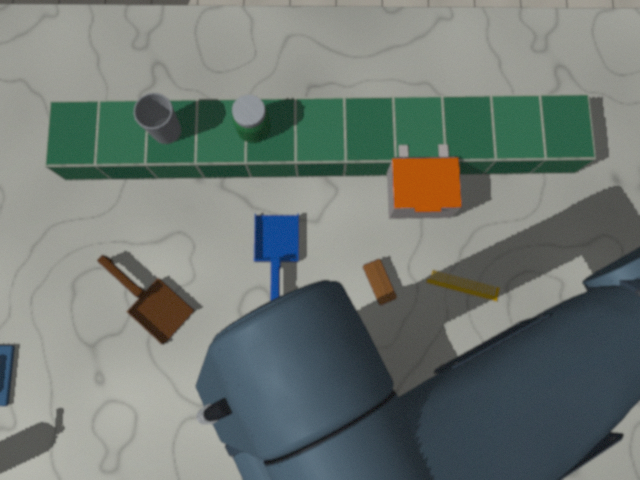

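View pics/s15z.png

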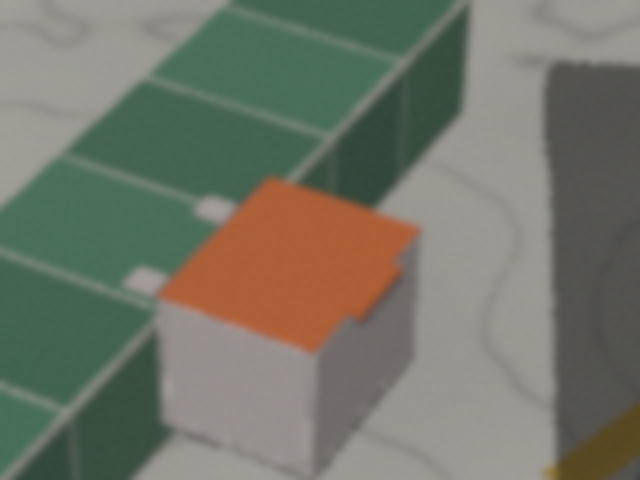

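```bash
python3 -c "
from bench import ctrl
print(ctrl.hand_in())"
```

```text
the job is handed in; nothing more can be done
None
```

I finished the job and handed it in at about 24.6 s of the 72 s limit; handing in gives no verdict.

- **Scoop and heads:** I gripped the blue scoop by its handle and carried it level to the pocket, checking in the pictures before tipping that all three heads were still aboard. I then tipped it about its front edge, with that edge over the mouth. The side view then showed the pan empty, and the top view showed the yellow, green and red heads in the pocket. The fingers stayed on the handle throughout.
- **Scoop laid down:** I laid the scoop flat and right way up on the clear worktop and released it. Both last pictures show it lying that way.
- **Door:** I pushed the orange door down from behind with the closed fingers. At 115 mm the fingers stopped moving down and the force rose to about 10 N, and that is the height of the door's top when shut. After I backed away, both views showed the door lying level on the rim.
- **Other things:** The tumbler, jar, comb and nail brush look unmoved in the last top view. The before/after comparison was higher around the nail brush (16) than the others (7–10), which I put down to the robot's shadow.
- **Checks:** No check failed. The pan position read from the side view was about 2 pixels off my prediction, within calibration error. The top view reading was about 4 pixels off; I had read that one by eye and did not re-measure it.

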